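Park the long bronze tube in the notch at the top of the sloped rack

ROBOT

A 6-joint arm with a two-finger parallel gripper is mounted at the origin on the work surface. World frame = base frame: x ahead of the robot, y to its left, z up, the work surface at z = 0. Lengths are in m, angles in rad, forces in N, time in s.
With the tool pointing down it reaches from about 0.275 to 0.75 m from the base axis. Payload 10.2 kg.
Tool frame: the origin (TCP) lies at the centre of the arm's flange, where the gripper is bolted on; the fingertips stand 166 mm ahead of it and the grasp point (between the pads) lies 147 mm ahead of it; z points along the fingers, y is the direction in which the jaws open and shut (so a half turn about z gives the same grasp; the last joint's range is limited). The gripper opens to 88 mm and grips with 3 to 60 N. Pads are 18 mm wide; open, the fingers measure 123 mm over their backs; the gripper's body (75 mm by 187 mm) begins 45 mm behind the grasp point.
Start: joints at [0.914, 0.313, 1.498, -0, 1.331, -0.223], TCP at [0.221, 0.476, 0.405] pointing down, gripper open.
Joint ranges: [-2.94, 2.94], [-0.97, 2.17], [0.19, 2.56], [-1.23, 4.37], [0.02, 3.11], [-2.88, 2.88]. Speed limits (rad/s): [2.39, 2.39, 3.01, 3.14, 3.14, 3.14].

INTERFACE

Orientations are given as a rotation vector (axis times angle).
In Python, from bench import manip gives the robot as it stands.
- The arm moves only by the tool step_arm, never from a script. Its argument "targets" is a list of rows, each an object with "claw": the closure, from 0 (fully open) to 1 (shut); "xyz": the shift along the tool's x, y, z in cm, a list of three; "rotation": the turn, a rotation vector about the tool's x, y, z in rad, a list of three. A call has 1 to 5 rows; each row shifts and turns the commanded pose from where the row before left it, along the tool's axes as they then stand; what a row does not reach is not made up. A row lasts 1/10 s, in which the tool goes at most 50 mm and 8.59 degrees, less where a joint would pass 70% of its speed; a pose out of reach is approached as far as the arm can. A call with a gripper value outside its range is refused whole. The fingers move at their own pace and stop on an object; "newtons" is the grip in N (left out, the last holds). Time passes only in rows, so rows that do not move let the fingers close. It gives the time, the measured TCP pose, the force and the opening at its end, in the units of the state.
- manip.sense(): the state, without advancing time (a new reading comes with each control period).
- manip.capture(name): name is "side" or "top"; returns (picture, depth): 384x512x3 uint8, blue, green, red; 384x512 float32, m along the optical axis (not along the pixel's ray), 0 where there is no reading.
- manip.get_calibration(name): a dict with "camera_matrix" (3x3 intrinsics, pixels), "k1" (the pictures are not rectified: a ray, as slopes to the right and down, at radius r is drawn at 1 + k1 r^2 times it, then the intrinsics apply), "eye" and "rotation" of the camera in the world. Camera axes: x right, y down, z forward; pixel columns grow to the right and rows downward; lengths in m; the calibration is good to about 2 mm. A picture is of the moment at which its call begins. get_calibration takes no time and is no camera call.
- manip.job_done(): hands the job in, once; it reports no verdict.
The state is a dict: "t": time; "q": joint angles; "joint_velocities": joint speeds; "tau": joint torques, N m; "tcp_pos": TCP position; "ee_rot": TCP orientation; "wrist_force": force on the tool from outside, world axes, zero at the start; "ft_torque": the same for the moment, N m; "finger_gap": opening from 0.0 (shut) to 1.0 (fully open).
Only numpy, scipy, OpenCV 4.12 (cv2) and the standard library are available. Lean on these libraries where they do the work, as an engineer would, in place of code of your own. Each camera call takes 0.05 s, during which the arm holds its last target.

TASK

With the fingertips, push the longer of the two bronze tubes all the way up its sloped gutter and over the crest, so that it drops into the notch against the end stop and cannot roll back. Push it rather than flicking or lifting it. Leave the short tube in the other gutter and the bottle, jar and brush where they are, and finish with the hand clear.

Things in the scene. Friction and masses are not known exactly. Their poses are not given: they have to be found in the camera images.
- rack: Fixed wooden rack with two parallel sloped gutters on a base board 300 x 190 x 12 mm. Origin: centre of the board's underside, on the table. +x points along the gutters to their high end, y across, z up. Gutter centre lines at y = +45 and -45 mm; each is 66 mm wide inside, with side walls 8 mm thick, 12 mm above its floor. The floor rises at 10 degrees.
- rack_lip (a point): Midway between the gutters, floor level at the inner face of the low-end lips (rack x = -128, z = 25 mm). Each gutter has a lip here, 8 mm high above the floor and 8 mm thick; the tubes rest on it. Axes as the ramp's.
- rack_crest (a point): Midway between the gutters, level with the sharp crest where the slopes end (rack x = 89, z = 64 mm). Beyond it each floor steps down 6 mm into a notch that falls 4 degrees towards the end stop, 48 mm further on; the notch's side walls top out at z = 76 mm. Axes as the rack's.
- rack_stop (a point): Midway between the gutters, on the face of the end stops at half a tube's height (rack x = 137, z = 81 mm); the stops reach up to z = 99 mm. A tube parked in the notch leans on its stop with its centre 25 mm before this point (rack x = 112, z = 81 mm).
- ramp: The sloped floors, lips and side walls of the same rack, fixed to it. Origin at floor surface level, midway between the gutters, 48 mm above the rack's origin; +x points up the slope, y across as the rack's, z square to the slope. A tube lying on the slope has its centre at z = 25 mm in this frame.
- tube: The long bronze tube to push: diameter 50 mm, 60 mm long, 0.25 to 0.5 kg, waxed green patina, so slippery (friction about 0.3), dark bores at the ends. Starts at rest on the lip of either gutter, centre at rack x = -114, z = 53 mm. Origin at its centre; its y axis is the tube's own axis and lies across the gutter. It rolls freely and runs back down if let go on the slope.
- short_ring: Short bronze tube with the same patina, diameter 50 mm, 28 mm long, about 0.17 kg, resting on the lip at the low end of the other gutter. Origin at its centre, y along its axis. To be left alone.
- bottle: Amber bottle with a screw cap, diameter 48 mm, 100 mm tall, standing on the table beside the rack (on its +y side). Origin at the centre of its underside. To be left alone.
- jar: Squat white jar with a black lid, diameter 56 mm, 55 mm tall, standing on the table beside the rack (on its +y side). Origin at the centre of its underside. To be left alone.
- brush: Flat brush, 170 mm long, lying on the table on the rack's -y side. Its x axis runs along it, handle towards -x. To be left alone.
Not all that is in view belongs to the job. Leave any orange, pink or purple look-alike of the tube alone.

How it is judged:
On the way, in this order (a step that is already met when the one before it is completed fails the run):
1. the fingertips are pushing the long tube on the last part of the slope, up to the crest (x of tube in the frame of rack between 0.04 and 0.09 m and contact force between the fingers and tube above 0.05 N), for 0.05 s.
2. the long tube is in the notch behind the crest (x of tube in the frame of rack above 0.101 m and z of tube in the frame of rack below 0.086 m), for 0.2 s.
At the end, for the whole second after the job is handed in: The long tube lies still in the notch behind the crest (centre 101 to 118 mm from the rack's origin along the gutter, 76 to 86 mm above the table, lying across the gutter within 0.2 rad); the short tube has moved less than 12 mm and the bottle, jar and brush less than 15 mm (all of step 2 and x of tube in the frame of rack below 0.118 m and z of tube in the frame of rack above 0.076 m and angle between the y axis of tube and the y axis of rack, either way round below 0.2 rad and linear speed of tube below 0.02 m/s and angular speed of tube below 0.5 rad/s and distance of short_ring from where it was at the start of the episode below 0.012 m and distance of each of bottle, jar, brush from where it was at the start of the episode below 0.015 m); the robot touches nothing.
It fails at once if the long tube is lifted more than 12 mm off the sloped floor (z of tube in the frame of ramp above 0.037 m).
It fails at once if the short tube is moved by more than 12 mm (distance of short_ring from where it was at the start of the episode above 0.012 m).
It fails at once if the bottle, jar or brush is moved by more than 15 mm (distance of any of bottle, jar, brush from where it was at the start of the episode above 0.015 m).
It also fails if it takes over 42 s, if anything falls off the work surface, if the arm or the gripper's body presses on something with over 40 N, if the wrist force passes 120 N, or if a joint passes its speed limit or range.

## Working session

There is one attempt and no reset: what is moved stays moved. The work goes in short steps, Python scripts to look and compute and a tool call to move; the robot and the scene stay as the last step left them, time stands still between calls to the robot, and variables do not carry over. Pictures are saved under pics/ and viewed, and the job is handed in when it is done.

Besides the shell and the picture viewer there is one more tool, called by a JSON object that holds its "fn" and its "kwargs", one argument or row to a line. step_arm: Moves the arm, as the interface text tells. Its arguments: {"type":"object","properties":{"targets":{"type":"array","items":{"type":"object","properties":{"claw":{"type":"number"},"xyz":{"type":"array","items":{"type":"number"}},"rotation":{"type":"array","items":{"type":"number"}}}}},"newtons":{"type":"number"}},"required":["targets"]}

```bash
ls; mkdir -p pics; python3 - <<'E'
from bench import manip
import cv2,numpy as np
for n in("top","side"):
    p,d=manip.capture(n); cv2.imwrite(f"pics/{n}0.png",p); np.save(f"pics/{n}0.npy",d)
    print(n,manip.get_calibration(n))
print(manip.sense())
E
```

```text
pics
top {'camera_matrix': array([[368.44477197,   0.        , 257.89489338],
       [  0.        , 368.44477197, 191.0977893 ],
       [  0.        ,   0.        ,   1.        ]]), 'k1': -0.06138096187629949, 'eye': array([0.43149818, 0.02685991, 0.90035529]), 'rotation': array([-2.17432761,  2.1179321 , -0.20399141])}
side {'camera_matrix': array([[381.5728659 ,   0.        , 251.60329342],
       [  0.        , 381.5728659 , 191.3681498 ],
       [  0.        ,   0.        ,   1.        ]]), 'k1': 0.011726352241535244, 'eye': array([0.39146432, 0.50824938, 0.60092522]), 'rotation': array([-0.45341424,  2.78584727, -1.0930995 ])}
{'t': 0.1, 'q': array([ 9.13582601e-01,  3.13396931e-01,  1.49832189e+00, -2.17814437e-05,
        1.33099031e+00, -2.23416751e-01]), 'joint_velocities': array([ 0.00105919, -0.00338196, -0.00175447, -0.00090825, -0.00159125,
       -0.0004397 ]), 'tau': array([ 1.48626325e-03, -4.02823126e+01, -2.52643079e+01,  6.95233606e-02,
        3.43138003e-02, -6.06534923e-05]), 'tcp_pos': array([0.22067308, 0.47634349, 0.40423148]), 'ee_rot': array([-6.75970126e-01, -3.06753919e+00,  1.60041947e-03]), 'wrist_force': array([-0.5219232 , -1.156571  ,  0.12595532]), 'ft_torque': array([-0.01701824,  0.00269357, -0.05162328]), 'finger_gap': 0.9990083882580592}
```

View pics/top0.png

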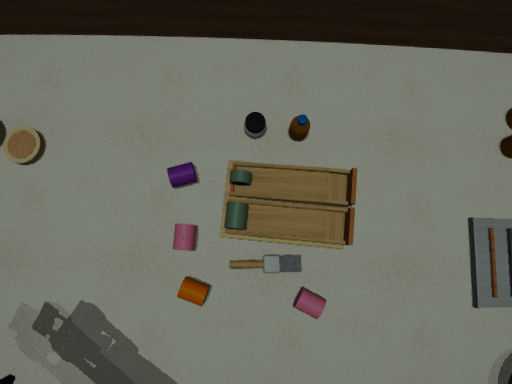

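View pics/side0.png

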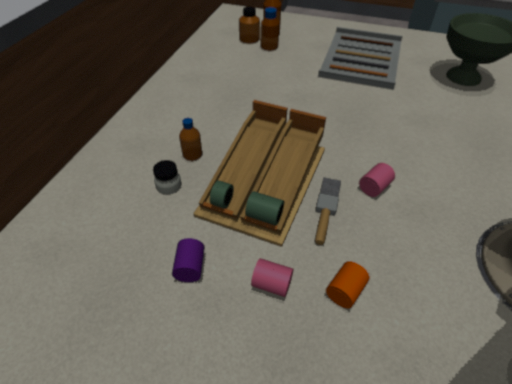

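Top view: the green long tube is at px (237,215), in the gutter nearer the brush. The green short ring is at (241,177). Look-alikes to leave alone are purple (182,175), pink (185,237) and (310,303), and orange (193,291). The green one of about 60 mm on the rack's lip fits the description, so I'll confirm it with a crop and measure.

```bash
cat > h.py <<'E'
import numpy as np,cv2
from scipy.spatial.transform import Rotation as R
from bench import manip
def cloud(n,d):
    c=manip.get_calibration(n);K=c["camera_matrix"]
    v,u=np.mgrid[:384,:512].astype(np.float64)
    s=cv2.undistortPoints(np.stack([u.ravel(),v.ravel()],1)[:,None],K,np.array([c["k1"],0,0,0,0.]))[:,0]
    P=np.c_[s,np.ones(len(s))]*d.ravel()[:,None]
    return (R.from_rotvec(c["rotation"]).apply(P)+c["eye"]).reshape(384,512,3)
def project(n,P):
    c=manip.get_calibration(n);r=R.from_rotvec(c["rotation"]).inv()
    return cv2.projectPoints((r.apply(np.atleast_2d(P)-c["eye"])),np.zeros(3),np.zeros(3),c["camera_matrix"],np.array([c["k1"],0,0,0,0.]))[0][:,0]
E
python3 - <<'E'
from h import *
p=cv2.imread("pics/top0.png")
cv2.imwrite("pics/top0c.png",cv2.resize(p[140:270,210:370],None,fx=4.5,fy=4.5,interpolation=cv2.INTER_CUBIC))
for n in("top","side"):
    X=cloud(n,np.load(f"pics/{n}0.npy")); 
    pts=[(237,215),(241,177),(353,187),(350,226),(260,262),(300,128),(255,124),(150,100)] if n=="top" else [(265,207),(222,193),(270,110),(308,120),(330,195),(190,140),(166,172)]
    for u,v in pts: print(n,u,v,X[v,u].round(4))
    hs=cv2.cvtColor(cv2.imread(f"pics/{n}0.png"),cv2.COLOR_BGR2HSV)
    m=(hs[...,0]>60)&(hs[...,0]<100)&(hs[...,1]>60)&(X[...,2]>.03)&(X[...,2]<.12)
    k,l,st,ce=cv2.connectedComponentsWithStats(m.astype(np.uint8))
    for i in range(1,k):
        if st[i,4]>60: print(st[i],ce[i],X[l==i].min(0),X[l==i].max(0),np.median(X[l==i],0))
E
```

```text
top 237 215 [0.5131 0.0537 0.08  ]
top 241 177 [0.6004 0.0476 0.0774]
top 353 187 [ 0.5805 -0.2032  0.1   ]
top 350 226 [ 0.4935 -0.1953  0.0987]
top 260 262 [ 0.4095 -0.002   0.0188]
top 300 128 [ 0.7221 -0.0869  0.0763]
top 255 124 [0.7356 0.0187 0.0561]
top 150 100 [8.127e-01 2.915e-01 3.000e-04]
[230 170  21  15 239] [240.27615063 176.29707113] [0.5882003  0.02703739 0.05726746] [0.61776391 0.07286998 0.08208966] [0.60270678 0.04966309 0.07517723]
[225 202  23  27 501] [235.97005988 214.86227545] [0.48391017 0.03211383 0.05800257] [0.54349504 0.08043817 0.08212703] [0.51387613 0.05556704 0.07538126]
side 265 207 [0.5096 0.0728 0.0731]
side 222 193 [0.5969 0.0642 0.0717]
side 270 110 [ 0.5813 -0.1984  0.0868]
side 308 120 [ 0.4907 -0.19    0.0862]
side 330 195 [ 0.4042 -0.0436  0.0211]
side 190 140 [ 0.7252 -0.0689  0.0621]
side 166 172 [0.7334 0.032  0.0547]
[211 182  21  25 339] [219.65486726 193.17109145] [0.58845809 0.03846343 0.03853018] [0.61840072 0.0785422  0.07961439] [0.60161846 0.06588866 0.07170576]
[247 193  36  31 755] [263.62384106 207.4781457 ] [0.48342953 0.04742084 0.04429319] [0.54364559 0.0870893  0.07939378] [0.51221702 0.07343552 0.07161638]
```

View pics/top0c.png

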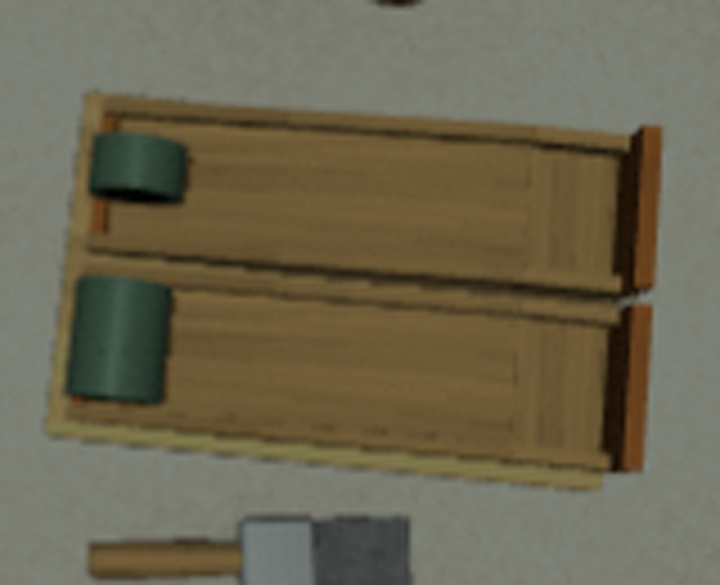

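The crop confirms it: the long green tube at crop px (118,340) spans the near gutter, and the short ring at (138,167) is about half its length. Next I'll fit the rack pose to the depth data.

```bash
cat > fit.py <<'E'
from h import *
from scipy.optimize import minimize
t10=np.tan(np.radians(10));t4=np.tan(np.radians(4))
def model(x,y):
    h=np.zeros_like(x); h[(abs(x)<.150)&(abs(y)<.095)]=.012
    a=abs(abs(y)-.045); fl=.025+(x+.128)*t10
    s=(x>-.128)&(x<.089); h=np.where(s&(a<.033),fl,h)
    h=np.where((x>-.136)&(x<=-.128)&(a<.041),.033,h)
    h=np.where(s&(a>=.033)&(a<.041),fl+.0122,h)
    n=(x>=.089)&(x<.137); h=np.where(n&(a<.033),.058-(x-.089)*t4,h)
    h=np.where(n&(a>=.033)&(a<.041),.076,h)
    h=np.where((x>=.137)&(x<.147)&(a<.041),.099,h)
    return h
def fit(P,ini):
    def tr(p,Q):
        c,s=np.cos(p[2]),np.sin(p[2]);d=Q[:,:2]-p[:2];return d[:,0]*c+d[:,1]*s,-d[:,0]*s+d[:,1]*c
    x,y=tr(ini,P)
    P=P[(abs(x)<.18)&(abs(y)<.11)&~((x<-.075)&(x>-.15)&(P[:,2]>.045))]
    def cost(p):
        x,y=tr(p,P);return np.minimum(abs(model(x,y)-P[:,2]-p[3]),.015).mean()
    best=None
    for k in range(6):
        r=minimize(cost,np.array(ini)+np.random.randn(4)*[.005,.005,.03,.001],method="Nelder-Mead",options=dict(initial_simplex=None,xatol=1e-5,fatol=1e-8,maxiter=2000))
        if best is None or r.fun<best.fun:best=r
    return best
E
python3 - <<'E'
from fit import *
np.random.seed(0)
for n in("top","side"):
    X=cloud(n,np.load(f"pics/{n}0.npy")).reshape(-1,3); X=X[np.isfinite(X).all(1)&(X[:,2]>-.01)]
    r=fit(X,[.547,-.06,-1.5,0]); print(n,r.x.round(4),r.fun)
    c,s=np.cos(r.x[2]),np.sin(r.x[2])
    for l in((-.114,-.045),(-.114,.045)): print(r.x[0]+c*l[0]-s*l[1],r.x[1]+s*l[0]+c*l[1])
E
```

```text
top [ 5.4990e-01 -6.0100e-02 -1.6457e+00 -6.0000e-04] 0.0023604202354918047
0.5135772853653365 0.05699699116162983
0.6033248754389208 0.05026125987364914
side [ 5.5060e-01 -5.8100e-02 -1.6475e+00  8.0000e-04] 0.0036095528848401753
0.5144443579610216 0.058966418864049894
0.6041795856033709 0.05206794657116161
```

```bash
cat > plan.py <<'E'
from h import *
RO=np.array([.5505,-.0592,0]);YAW=-1.646
RR=R.from_euler('z',YAW)
def rel(goal_tip_rack, flip):
    s=manip.sense(); T=R.from_rotvec(s["ee_rot"]); 
    x=RR.apply([flip,0,0]);z=np.array([0,0,-1.]);y=np.cross(z,x)
    G=R.from_matrix(np.c_[x,y,z])
    g=RO+RR.apply(goal_tip_rack)+[0,0,.166]
    print("dxyz cm in current tool",(T.inv().apply(g-s["tcp_pos"])*100).round(2),"rot",(T.inv()*G).as_rotvec().round(4),"goal",g.round(3))
    tip=s["tcp_pos"]+T.apply([0,0,.166]); print("tip in rack mm",(RR.inv().apply(tip-RO)*1000).round(1),"gap",s["finger_gap"],"F rack",RR.inv().apply(s["wrist_force"]).round(2),"t",s["t"])
E
python3 -c "
from plan import *
print(R.from_rotvec(manip.sense()['ee_rot']).as_matrix().round(3))
for f in(1,-1): rel([-.175,-.045,.12],f)"
```

```text
[[-0.907  0.42  -0.001]
 [ 0.42   0.907 -0.001]
 [ 0.    -0.001 -1.   ]]
dxyz cm in current tool [-42.08 -19.91  11.84] rot [-5.0000e-04 -1.2000e-03 -1.9294e+00] goal [0.519 0.119 0.286]
tip in rack mm [-509.1 -369.2  238.2] gap 0.9990083882580592 F rack [ 1.19 -0.43  0.13] t 0.1
dxyz cm in current tool [-42.08 -19.91  11.84] rot [-1.1000e-03  5.0000e-04  1.2122e+00] goal [0.519 0.119 0.286]
tip in rack mm [-509.1 -369.2  238.2] gap 0.9990083882580592 F rack [ 1.19 -0.43  0.13] t 0.1
```

{"fn": "step_arm", "kwargs": {
  "targets": [
    {"claw":0.77,"xyz":[-3.5,-1.65,0.5]},
    {"claw":0.77,"xyz":[-3.5,-1.65,0.5]},
    {"claw":0.77,"xyz":[-3.5,-1.65,0.5]},
    {"claw":0.77,"xyz":[-3.5,-1.65,0.5]},
    {"claw":0.77,"xyz":[-3.5,-1.65,0.5]}
  ],
  "newtons": 20
}}

```text
invalid input
```

{"fn": "step_arm", "kwargs": {
  "targets": [
    {"claw":0.77,"xyz":[-3.5,-1.65,0.5]},
    {"claw":0.77,"xyz":[-3.5,-1.65,0.5]},
    {"claw":0.77,"xyz":[-3.5,-1.65,0.5]},
    {"claw":0.77,"xyz":[-3.5,-1.65,0.5]},
    {"claw":0.77,"xyz":[-3.5,-1.65,0.5]}
  ]
}}

```text
invalid input
```

{"fn": "step_arm", "kwargs": {
  "targets": [
    {"claw":0.77,"xyz":[0,0,0],"rotation":[0,0,0.12]},
    {"claw":0.77,"xyz":[0,0,0],"rotation":[0,0,0.12]},
    {"claw":0.77,"xyz":[0,0,0],"rotation":[0,0,0.12]},
    {"claw":0.77,"xyz":[0,0,0],"rotation":[0,0,0.12]},
    {"claw":0.77,"xyz":[0,0,0],"rotation":[0,0,0.12]}
  ]
}}

```text
t: 0.6
tcp_pos: [0.2207, 0.4764, 0.4044]
ee_rot: [-1.559, -2.727, 0.001]
wrist_force: [-0.1, 0.2, 0.4]
finger_gap: 0.565
```

{"fn": "step_arm", "kwargs": {
  "targets": [
    {"claw":0.77,"xyz":[0,0,0],"rotation":[0,0,0.12]},
    {"claw":0.77,"xyz":[0,0,0],"rotation":[0,0,0.12]},
    {"claw":0.77,"xyz":[0,0,0],"rotation":[0,0,0.12]},
    {"claw":0.77,"xyz":[0,0,0],"rotation":[0,0,0.12]},
    {"claw":0.77,"xyz":[0,0,0],"rotation":[0,0,0.12]}
  ]
}}

```text
t: 1.1
tcp_pos: [0.2207, 0.4763, 0.4044]
ee_rot: [2.295, 2.145, -0.001]
wrist_force: [-0.2, 0.3, -0.3]
finger_gap: 0.232
```

```bash
python3 -c "
from plan import *
rel([-.175,-.045,.10],-1)"
```

```text
dxyz cm in current tool [-33.65  32.18  13.85] rot [-0.0005  0.0007  0.0073] goal [0.519 0.119 0.266]
tip in rack mm [-509.1 -369.2  238.4] gap 0.23159204826387847 F rack [-0.26 -0.25 -0.33] t 1.1
```

Rows need a rotation entry; without one the translation calls were refused. The rotation calls ran, so now I'll translate.

{"fn": "step_arm", "kwargs": {
  "targets": [
    {"claw":0.77,"xyz":[-2.2,2.1,0.5],"rotation":[0,0,0]},
    {"claw":0.77,"xyz":[-2.2,2.1,0.5],"rotation":[0,0,0]},
    {"claw":0.77,"xyz":[-2.2,2.1,0.5],"rotation":[0,0,0]},
    {"claw":0.77,"xyz":[-2.2,2.1,0.5],"rotation":[0,0,0]},
    {"claw":0.77,"xyz":[-2.2,2.1,0.5],"rotation":[0,0,0]}
  ]
}}

```text
t: 1.6
tcp_pos: [0.3191, 0.3589, 0.3793]
ee_rot: [-2.29, -2.151, 0.001]
wrist_force: [-1.0, 0.1, 0.7]
finger_gap: 0.227
```

{"fn": "step_arm", "kwargs": {
  "targets": [
    {"claw":0.77,"xyz":[-2.2,2.1,0.5],"rotation":[0,0,0]},
    {"claw":0.77,"xyz":[-2.2,2.1,0.5],"rotation":[0,0,0]},
    {"claw":0.77,"xyz":[-2.2,2.1,0.5],"rotation":[0,0,0]},
    {"claw":0.77,"xyz":[-2.2,2.1,0.5],"rotation":[0,0,0]},
    {"claw":0.77,"xyz":[-2.2,2.1,0.5],"rotation":[0,0,0]}
  ]
}}

```text
t: 2.1
tcp_pos: [0.417, 0.2425, 0.3543]
ee_rot: [-2.29, -2.15, 0.001]
wrist_force: [-0.5, 1.1, 0.7]
finger_gap: 0.231
```

{"fn": "step_arm", "kwargs": {
  "targets": [
    {"claw":0.77,"xyz":[-2.2,2.1,0.5],"rotation":[0,0,0]},
    {"claw":0.77,"xyz":[-2.2,2.1,0.5],"rotation":[0,0,0]},
    {"claw":0.77,"xyz":[-2.2,2.1,0.5],"rotation":[0,0,0]},
    {"claw":0.77,"xyz":[-2.2,2.1,0.5],"rotation":[0,0,0]},
    {"claw":0.77,"xyz":[0,0,0],"rotation":[0,0,0.007]}
  ]
}}

```text
t: 2.6
tcp_pos: [0.4962, 0.1482, 0.3337]
ee_rot: [-2.301, -2.138, 0.002]
wrist_force: [-0.3, -0.0, 0.6]
finger_gap: 0.232
```

```bash
python3 -c "
from plan import *
rel([-.175,-.045,.044],-1)
for n in('top','side'):
    p,d=manip.capture(n); cv2.imwrite(f'pics/{n}1.png',p)
s=manip.sense()
"
```

```text
dxyz cm in current tool [-2.77  2.49 12.37] rot [-0.0011  0.0006  0.0018] goal [0.519 0.119 0.21 ]
tip in rack mm [-202.7  -70.   167.7] gap 0.23158914583054752 F rack [ 0.04 -0.33  0.58] t 2.6
```

View pics/side1.png

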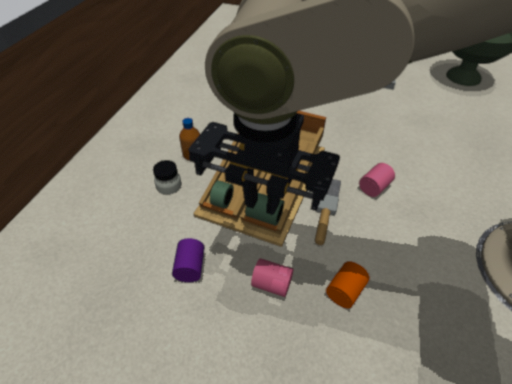

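The side view shows the fingers at (265,190), above and behind the tube at about (262,208). The pink look-alike at (272,277) is clear of them. Next is the lateral shift, then down.

{"fn": "step_arm", "kwargs": {
  "targets": [
    {"claw":0.77,"xyz":[-1.4,1.25,1.0],"rotation":[0,0,0]},
    {"claw":0.77,"xyz":[-1.4,1.25,1.0],"rotation":[0,0,0]},
    {"claw":0.77,"xyz":[0,0,2.0],"rotation":[0,0,0]},
    {"claw":0.77,"xyz":[0,0,2.0],"rotation":[0,0,0]},
    {"claw":0.77,"xyz":[0,0,2.0],"rotation":[0,0,0]}
  ]
}}

```text
t: 3.2
tcp_pos: [0.5176, 0.1209, 0.2537]
ee_rot: [-2.297, -2.143, 0.0]
wrist_force: [0.3, 0.9, 0.0]
finger_gap: 0.229
```

{"fn": "step_arm", "kwargs": {
  "targets": [
    {"claw":0.77,"xyz":[0,0,2.0],"rotation":[0,0,0]},
    {"claw":0.77,"xyz":[0,0,1.4],"rotation":[0,0,0]},
    {"claw":0.77,"xyz":[0,0,0.9],"rotation":[0,0,0]},
    {"claw":0.77,"xyz":[0,0,0],"rotation":[0,0,0]}
  ]
}}

```text
t: 3.6
tcp_pos: [0.5174, 0.1209, 0.2107]
ee_rot: [-2.296, -2.142, 0.002]
wrist_force: [0.1, 0.4, 0.4]
finger_gap: 0.23
```

```bash
python3 -c "
from plan import *
rel([-.148,-.045,.044],-1)
for n in('top','side'):
    p,d=manip.capture(n); cv2.imwrite(f'pics/{n}2.png',cv2.resize(p[100:300,150:400],None,fx=3,fy=3))
s=manip.sense()
"
```

```text
dxyz cm in current tool [-2.91  0.13  0.07] rot [-0.0021  0.0002  0.0055] goal [0.517 0.092 0.21 ]
tip in rack mm [-177.1  -46.9   44.7] gap 0.22973326800657337 F rack [-0.45  0.06  0.45] t 3.6
```

View pics/side2.png

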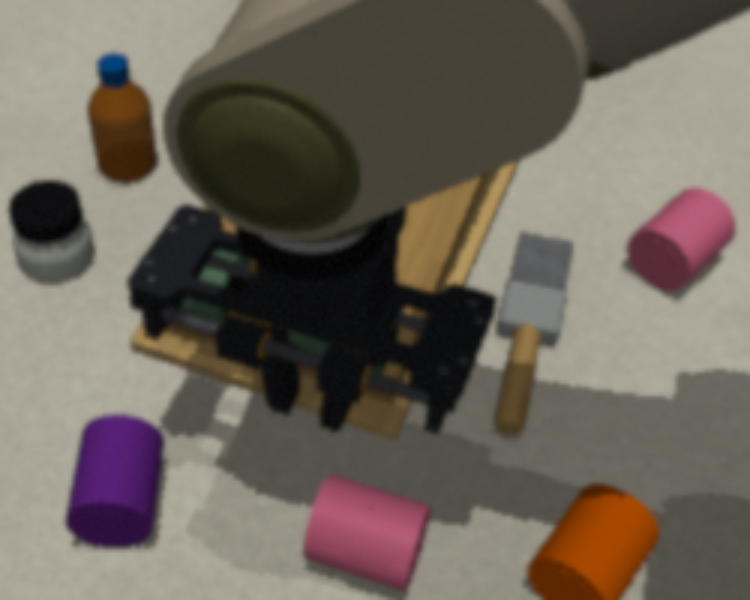

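View pics/top2.png

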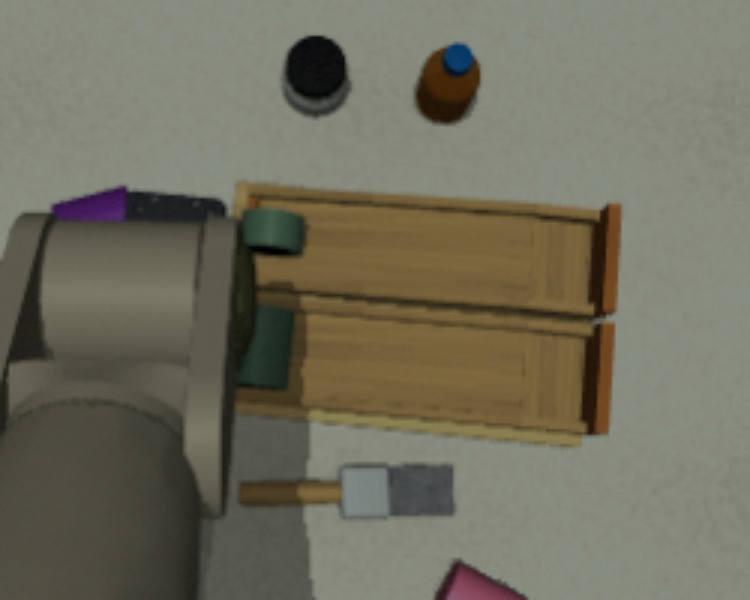

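The top crop shows the hand at the low end of the near gutter, behind the tube at (268,345), and everything else untouched. Now I'll approach to contact.

{"fn": "step_arm", "kwargs": {
  "targets": [
    {"claw":0.77,"xyz":[-0.9,0.15,0.2],"rotation":[0,0,0.005]},
    {"claw":0.77,"xyz":[-0.8,0,0],"rotation":[0,0,0]},
    {"claw":0.77,"xyz":[-0.6,0,0],"rotation":[0,0,0]},
    {"claw":0.77,"xyz":[-0.4,0,0],"rotation":[0,0,0]},
    {"claw":0.77,"xyz":[-0.3,0,-0.05],"rotation":[0,0,0]}
  ]
}}

```text
t: 4.2
tcp_pos: [0.517, 0.0904, 0.2104]
ee_rot: [-2.304, -2.136, -0.001]
wrist_force: [0.7, 2.0, 1.2]
finger_gap: 0.23
```

{"fn": "step_arm", "kwargs": {
  "targets": [
    {"claw":0.77,"xyz":[-0.4,0,-0.07],"rotation":[0,0,0]},
    {"claw":0.77,"xyz":[-0.4,0,-0.07],"rotation":[0,0,0]},
    {"claw":0.77,"xyz":[-0.4,0,-0.07],"rotation":[0,0,0]}
  ]
}}

```text
t: 4.5
tcp_pos: [0.5161, 0.0786, 0.2125]
ee_rot: [2.303, 2.137, 0.0]
wrist_force: [0.5, 0.9, 0.3]
finger_gap: 0.228
```

```bash
python3 -c "
from plan import *
rel([-.148,-.045,.044],-1)
p,d=manip.capture('top'); cv2.imwrite(f'pics/top3.png',cv2.resize(p[100:300,150:400],None,fx=3,fy=3))
"
```

```text
dxyz cm in current tool [ 1.32 -0.03  0.25] rot [ 0.0002 -0.0001  0.0003] goal [0.517 0.092 0.21 ]
tip in rack mm [-134.9  -44.7   46.5] gap 0.22816056331159273 F rack [-0.9   0.46  0.28] t 4.5
```

View pics/top3.png

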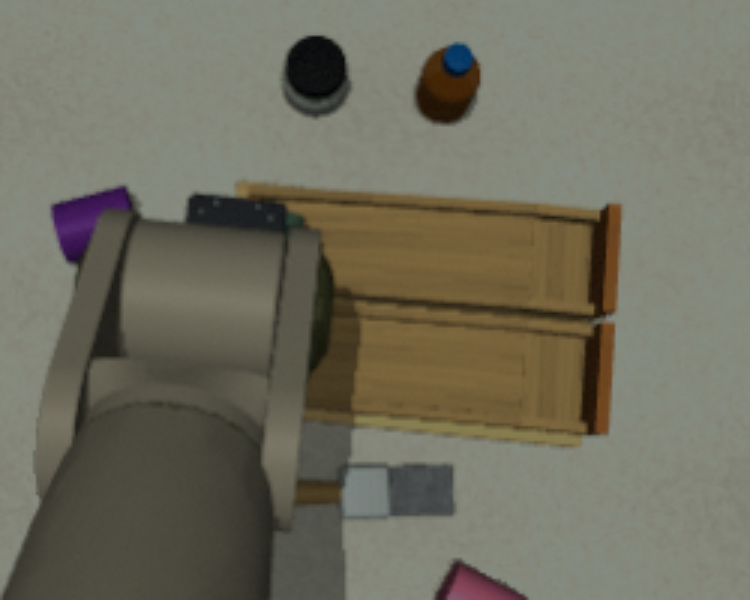

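{"fn": "step_arm", "kwargs": {
  "targets": [
    {"claw":0.77,"xyz":[-0.5,0,-0.09],"rotation":[0,0,0]},
    {"claw":0.77,"xyz":[-0.5,0,-0.09],"rotation":[0,0,0]},
    {"claw":0.77,"xyz":[-0.5,0,-0.09],"rotation":[0,0,0]},
    {"claw":0.77,"xyz":[-0.5,0,-0.09],"rotation":[0,0,0]},
    {"claw":0.77,"xyz":[-0.5,0,-0.09],"rotation":[0,0,0]}
  ]
}}

```text
t: 5.05
tcp_pos: [0.5142, 0.0534, 0.2169]
ee_rot: [2.303, 2.136, 0.0]
wrist_force: [0.2, 1.9, 1.4]
finger_gap: 0.234
```

{"fn": "step_arm", "kwargs": {
  "targets": [
    {"claw":0.77,"xyz":[-0.5,0,-0.09],"rotation":[0,0,0]},
    {"claw":0.77,"xyz":[-0.5,0,-0.09],"rotation":[0,0,0]},
    {"claw":0.77,"xyz":[-0.5,0,-0.09],"rotation":[0,0,0]},
    {"claw":0.77,"xyz":[-0.5,0,-0.09],"rotation":[0,0,0]},
    {"claw":0.77,"xyz":[-0.5,0,-0.09],"rotation":[0,0,0]}
  ]
}}

```text
t: 5.55
tcp_pos: [0.5123, 0.0285, 0.2214]
ee_rot: [-2.303, -2.136, 0.0]
wrist_force: [0.0, 2.4, 1.1]
finger_gap: 0.23
```

```bash
python3 -c "
from plan import *
rel([-.085,-.045,.0555],-1)
for n in ('top','side'):
    p,d=manip.capture(n); cv2.imwrite(f'pics/{n}4.png',cv2.resize(p[100:300,150:400],None,fx=3,fy=3))
"
```

```text
dxyz cm in current tool [ 0.04 -0.03 -0.01] rot [-0.0001 -0.      0.0002] goal [0.512 0.029 0.222]
tip in rack mm [-84.6 -44.7  55.4] gap 0.23028838533664914 F rack [-2.4  -0.17  1.13] t 5.55
```

View pics/top4.png

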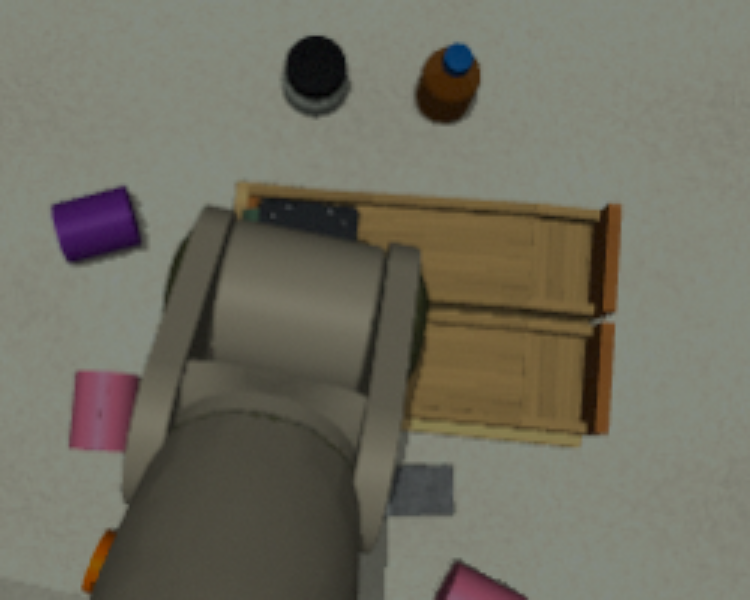

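View pics/side4.png

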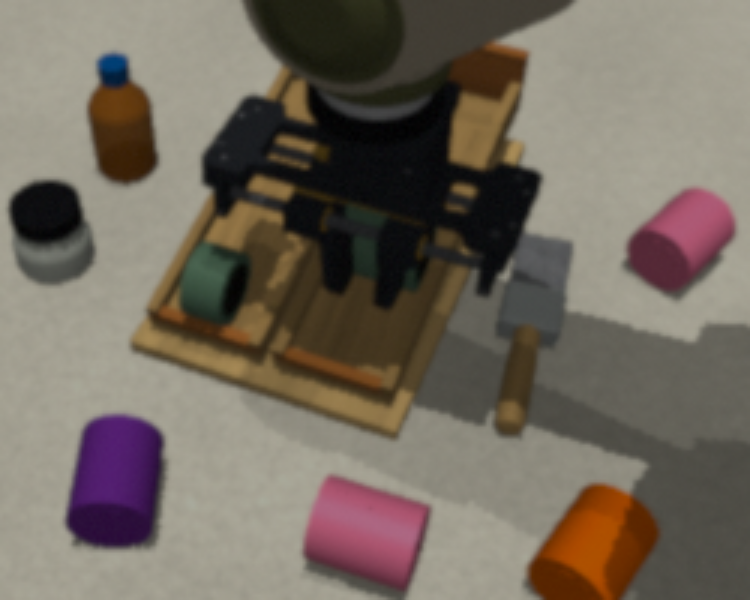

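The side crop shows the tube at (375,245), directly in front of both fingers, with the short ring at (215,283) unmoved. I'll keep pushing.

{"fn": "step_arm", "kwargs": {
  "targets": [
    {"claw":0.77,"xyz":[-0.5,0,-0.09],"rotation":[0,0,0]},
    {"claw":0.77,"xyz":[-0.5,0,-0.09],"rotation":[0,0,0]},
    {"claw":0.77,"xyz":[-0.5,0,-0.09],"rotation":[0,0,0]},
    {"claw":0.77,"xyz":[-0.5,0,-0.09],"rotation":[0,0,0]},
    {"claw":0.77,"xyz":[-0.5,0,-0.09],"rotation":[0,0,0]}
  ]
}}

```text
t: 6.15
tcp_pos: [0.5104, 0.0036, 0.2259]
ee_rot: [-2.303, -2.137, 0.0]
wrist_force: [-0.5, 1.9, 0.8]
finger_gap: 0.231
```

{"fn": "step_arm", "kwargs": {
  "targets": [
    {"claw":0.77,"xyz":[-0.5,0,-0.09],"rotation":[0,0,0]},
    {"claw":0.77,"xyz":[-0.5,0,-0.09],"rotation":[0,0,0]},
    {"claw":0.77,"xyz":[-0.5,0,-0.09],"rotation":[0,0,0]},
    {"claw":0.77,"xyz":[-0.5,0,-0.09],"rotation":[0,0,0]},
    {"claw":0.77,"xyz":[-0.5,0,-0.09],"rotation":[0,0,0]}
  ]
}}

```text
t: 6.65
tcp_pos: [0.5085, -0.0213, 0.2304]
ee_rot: [-2.303, -2.137, 0.0]
wrist_force: [0.6, 0.9, 1.1]
finger_gap: 0.23
```

{"fn": "step_arm", "kwargs": {
  "targets": [
    {"claw":0.77,"xyz":[-0.5,0,-0.09],"rotation":[0,0,0]},
    {"claw":0.77,"xyz":[-0.5,0,-0.09],"rotation":[0,0,0]},
    {"claw":0.77,"xyz":[-0.5,0,-0.09],"rotation":[0,0,0]},
    {"claw":0.77,"xyz":[-0.5,0,-0.09],"rotation":[0,0,0]},
    {"claw":0.77,"xyz":[-0.5,0,-0.09],"rotation":[0,0,0]}
  ]
}}

```text
t: 7.15
tcp_pos: [0.5067, -0.0463, 0.2349]
ee_rot: [-2.303, -2.137, 0.0]
wrist_force: [-0.9, 1.4, 1.1]
finger_gap: 0.227
```

```bash
python3 -c "
from plan import *
rel([0,-.045,.0705],-1)
for n in ('side',):
    p,d=manip.capture(n); cv2.imwrite(f'pics/{n}5.png',cv2.resize(p[60:260,150:400],None,fx=3,fy=3))
"
```

```text
dxyz cm in current tool [-0.96 -0.03 -0.16] rot [-0.     -0.      0.0002] goal [ 0.506 -0.056  0.236]
tip in rack mm [ -9.6 -44.7  68.9] gap 0.22742908962592562 F rack [-1.34 -1.05  1.06] t 7.15
```

View pics/side5.png

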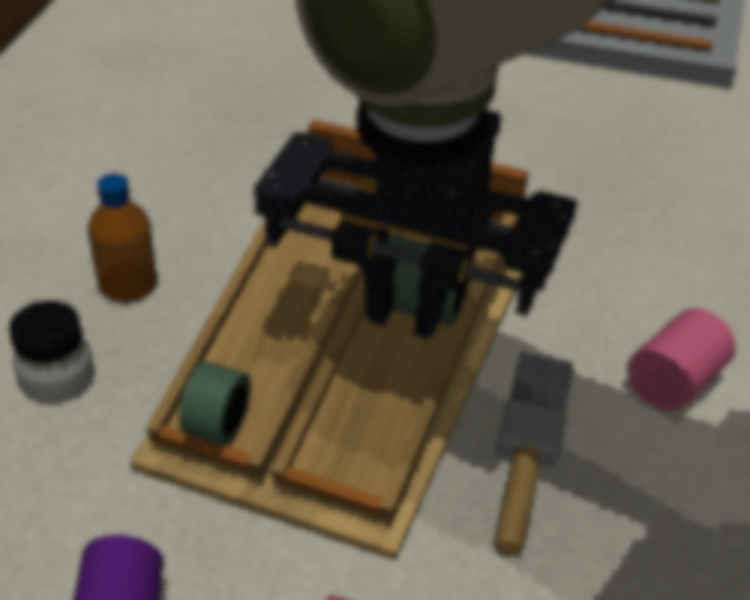

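The tube is still squarely in front of the fingers, at (420,275), and now about x = 24 mm. I'll go slower from here up to the crest.

{"fn": "step_arm", "kwargs": {
  "targets": [
    {"claw":0.77,"xyz":[-0.4,-0.1,-0.07],"rotation":[0,0,0]},
    {"claw":0.77,"xyz":[-0.4,-0.1,-0.07],"rotation":[0,0,0]},
    {"claw":0.77,"xyz":[-0.4,-0.1,-0.07],"rotation":[0,0,0]},
    {"claw":0.77,"xyz":[-0.4,0,-0.07],"rotation":[0,0,0]},
    {"claw":0.77,"xyz":[-0.4,0,-0.07],"rotation":[0,0,0]}
  ]
}}

```text
t: 7.7
tcp_pos: [0.5022, -0.0659, 0.2384]
ee_rot: [-2.303, -2.137, -0.0]
wrist_force: [-0.4, 1.8, 1.7]
finger_gap: 0.228
```

{"fn": "step_arm", "kwargs": {
  "targets": [
    {"claw":0.77,"xyz":[-0.4,0,-0.07],"rotation":[0,0,0]},
    {"claw":0.77,"xyz":[-0.4,0,-0.07],"rotation":[0,0,0]},
    {"claw":0.77,"xyz":[-0.4,0,-0.07],"rotation":[0,0,0]},
    {"claw":0.77,"xyz":[-0.4,0,-0.07],"rotation":[0,0,0]},
    {"claw":0.77,"xyz":[-0.4,0,-0.07],"rotation":[0,0,0]}
  ]
}}

```text
t: 8.2
tcp_pos: [0.5007, -0.0859, 0.2419]
ee_rot: [-2.303, -2.137, 0.0]
wrist_force: [0.8, 1.5, 1.3]
finger_gap: 0.228
```

{"fn": "step_arm", "kwargs": {
  "targets": [
    {"claw":0.77,"xyz":[-0.4,0,-0.07],"rotation":[0,0,0]},
    {"claw":0.77,"xyz":[-0.4,0,-0.07],"rotation":[0,0,0]},
    {"claw":0.77,"xyz":[-0.3,0,-0.05],"rotation":[0,0,0]},
    {"claw":0.77,"xyz":[-0.3,0,-0.05],"rotation":[0,0,0]},
    {"claw":0.77,"xyz":[-0.3,0,-0.05],"rotation":[0,0,0]}
  ]
}}

```text
t: 8.7
tcp_pos: [0.4994, -0.1027, 0.2447]
ee_rot: [-2.303, -2.137, 0.0]
wrist_force: [0.2, 1.9, 1.2]
finger_gap: 0.227
```

```bash
python3 -c "
from plan import *
rel([.057,-.045,.080],-1)
for n in ('side','top'):
    p,d=manip.capture(n); cv2.imwrite(f'pics/{n}6.png',cv2.resize(p[60:260,150:400],None,fx=3,fy=3))
"
```

```text
dxyz cm in current tool [-0.98  0.27 -0.13] rot [-0.0001 -0.      0.0002] goal [ 0.501 -0.113  0.246]
tip in rack mm [ 47.2 -47.7  78.7] gap 0.22721105365620087 F rack [-1.88  0.09  1.25] t 8.7
```

View pics/side6.png

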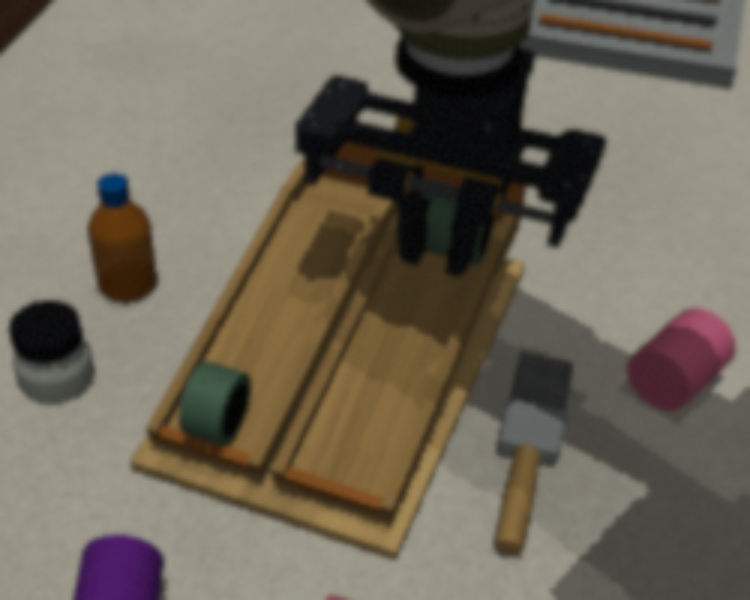

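The tube is at about x = 81 mm, still ahead of the fingers at (445,225). Now over the crest in small steps.

{"fn": "step_arm", "kwargs": {
  "targets": [
    {"claw":0.77,"xyz":[-0.3,0,-0.05],"rotation":[0,0,0]},
    {"claw":0.77,"xyz":[-0.3,0,-0.03],"rotation":[0,0,0]},
    {"claw":0.77,"xyz":[-0.3,0,0],"rotation":[0,0,0]},
    {"claw":0.77,"xyz":[-0.3,0,0],"rotation":[0,0,0]},
    {"claw":0.77,"xyz":[-0.3,0,0],"rotation":[0,0,0]}
  ]
}}

```text
t: 9.3
tcp_pos: [0.4983, -0.1178, 0.2455]
ee_rot: [2.303, 2.136, -0.0]
wrist_force: [-0.3, 0.6, -1.0]
finger_gap: 0.23
```

```bash
python3 -c "
from plan import *
rel([.057,-.045,.080],-1)
for n in ('side','top'):
    p,d=manip.capture(n); cv2.imwrite(f'pics/{n}7.png',cv2.resize(p[60:260,150:400],None,fx=3,fy=3))
"
```

```text
dxyz cm in current tool [ 0.53  0.27 -0.05] rot [-0.      0.0002  0.0001] goal [ 0.501 -0.113  0.246]
tip in rack mm [ 62.4 -47.7  79.5] gap 0.23041569068510676 F rack [-0.6  -0.38 -0.99] t 9.3
```

View pics/side7.png

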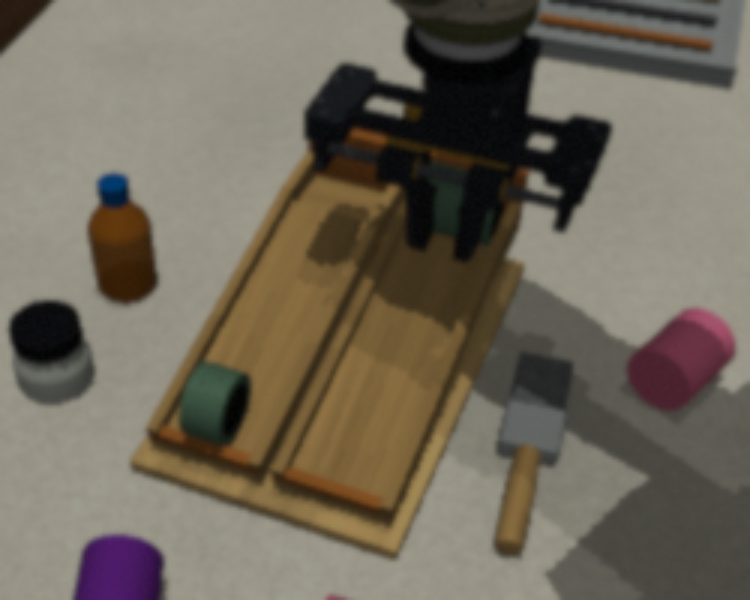

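The force has dropped, so the tube may already have tipped over. I'll advance 6 mm more, which still leaves clearance to a parked tube, then back off along the slope and raise the hand.

{"fn": "step_arm", "kwargs": {
  "targets": [
    {"claw":0.77,"xyz":[-0.3,0,0],"rotation":[0,0,0]},
    {"claw":0.77,"xyz":[-0.3,0,0],"rotation":[0,0,0]},
    {"claw":0.77,"xyz":[0,0,0],"rotation":[0,0,0]},
    {"claw":0.77,"xyz":[0,0,0],"rotation":[0,0,0]},
    {"claw":0.77,"xyz":[0,0,0],"rotation":[0,0,0]}
  ]
}}

```text
t: 9.9
tcp_pos: [0.4979, -0.1233, 0.2455]
ee_rot: [2.303, 2.137, 0.0]
wrist_force: [-0.4, 0.4, -0.5]
finger_gap: 0.225
```

```bash
python3 -c "
from plan import *
rel([.057,-.045,.080],-1)
p,d=manip.capture('side'); cv2.imwrite(f'pics/side8.png',cv2.resize(p[80:180,250:350],None,fx=6,fy=6,interpolation=2))
X=cloud('side',d);hs=cv2.cvtColor(p,cv2.COLOR_BGR2HSV)
m=(hs[...,0]>60)&(hs[...,0]<100)&(hs[...,1]>50)
Y=RR.inv().apply(X[m]-RO); Y=Y[(Y[:,0]>.03)&(Y[:,0]<.14)&(abs(Y[:,1])<.1)&(Y[:,2]>.05)&(Y[:,2]<.12)]
print(len(Y),np.percentile(Y,[2,50,98],axis=0).round(4) if len(Y) else '')
"
```

```text
dxyz cm in current tool [ 1.09  0.27 -0.05] rot [ 0.     -0.      0.0002] goal [ 0.501 -0.113  0.246]
tip in rack mm [ 67.9 -47.6  79.5] gap 0.22457337397454505 F rack [-0.34 -0.45 -0.5 ] t 9.9
218 [[ 0.0563 -0.0748  0.0747]
 [ 0.0888 -0.0453  0.0959]
 [ 0.1052 -0.0304  0.118 ]]
```

View pics/side8.png

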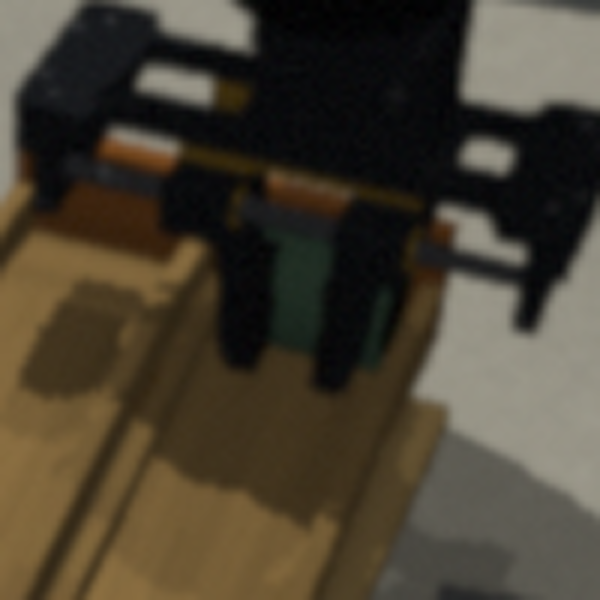

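The visible tube surface at (89, 96) mm agrees with a centre at (112, 81) mm and a 25 mm radius, so the tube looks parked. Now I'll back away.

{"fn": "step_arm", "kwargs": {
  "targets": [
    {"claw":0.77,"xyz":[0.5,0,-0.2],"rotation":[0,0,0]},
    {"claw":0.77,"xyz":[1.0,0,-0.5],"rotation":[0,0,0]},
    {"claw":0.77,"xyz":[1.0,0,-1.5],"rotation":[0,0,0]},
    {"claw":0.77,"xyz":[1.0,0,-2.0],"rotation":[0,0,0]},
    {"claw":0.77,"xyz":[1.0,0,-2.5],"rotation":[0,0,0]}
  ]
}}

```text
t: 10.45
tcp_pos: [0.5011, -0.0773, 0.3132]
ee_rot: [-2.302, -2.136, 0.001]
wrist_force: [-0.9, -0.8, -0.6]
finger_gap: 0.232
```

{"fn": "step_arm", "kwargs": {
  "targets": [
    {"claw":0.77,"xyz":[3,-2,-1.5],"rotation":[0,0,0]},
    {"claw":0.77,"xyz":[3,-2,-1.5],"rotation":[0,0,0]},
    {"claw":0.77,"xyz":[3,-2,-1],"rotation":[0,0,0]},
    {"claw":0.77,"xyz":[3,-2,0],"rotation":[0,0,0]},
    {"claw":0.77,"xyz":[3,-2,0],"rotation":[0,0,0]}
  ]
}}

```text
t: 10.95
tcp_pos: [0.4115, 0.0803, 0.3532]
ee_rot: [2.302, 2.136, 0.001]
wrist_force: [0.1, -0.0, -0.8]
finger_gap: 0.235
```

{"fn": "step_arm", "kwargs": {
  "targets": [
    {"claw":0.77,"xyz":[3,-2,0],"rotation":[0,0,0]},
    {"claw":0.77,"xyz":[3,-2,0],"rotation":[0,0,0]},
    {"claw":0.77,"xyz":[3,0,0],"rotation":[0,0,0]},
    {"claw":0.77,"xyz":[2,0,0],"rotation":[0,0,0]},
    {"claw":0.77,"xyz":[0,0,0],"rotation":[0,0,0]}
  ]
}}

```text
t: 11.45
tcp_pos: [0.3804, 0.1932, 0.3529]
ee_rot: [2.299, 2.141, 0.001]
wrist_force: [0.5, 0.3, -0.3]
finger_gap: 0.227
```

```bash
python3 -c "
from plan import *
rel([.057,-.045,.080],-1)
for n in('side','top'):
    p,d=manip.capture(n); cv2.imwrite(f'pics/{n}9.png',p)
    X=cloud(n,d);hs=cv2.cvtColor(p,cv2.COLOR_BGR2HSV)
    m=(hs[...,0]>60)&(hs[...,0]<100)&(hs[...,1]>50)
    Z=RR.inv().apply(X[m]-RO)
    for a,b in((.03,.14),(-.15,-.05)):
        Y=Z[(Z[:,0]>a)&(Z[:,0]<b)&(abs(Z[:,1])<.1)&(Z[:,2]>.03)&(Z[:,2]<.12)]
        print(n,len(Y),np.percentile(Y,[2,50,98],axis=0).round(4) if len(Y) else '')
    d0=np.load(f'pics/{n}0.npy');
    for u,v in ([(260,262),(300,128),(255,124)] if n=='top' else [(330,195),(190,140),(166,172)]): print(d0[v,u],d[v,u])
"
```

```text
dxyz cm in current tool [-29.64  14.24  10.68] rot [ 0.0005 -0.0004  0.0037] goal [ 0.501 -0.113  0.246]
tip in rack mm [-238.9 -188.5  186.9] gap 0.22655718684416976 F rack [-0.3   0.45 -0.31] t 11.45
side 555 [[ 0.0852 -0.0746  0.0741]
 [ 0.0932 -0.0473  0.0964]
 [ 0.1161 -0.0191  0.1063]]
side 348 [[-0.1397  0.0308  0.0477]
 [-0.1286  0.0413  0.0708]
 [-0.1045  0.0569  0.0783]]
0.78413796 0.41680828
0.83890134 0.8369648
0.78091896 0.7837641
top 576 [[ 0.0885 -0.0736  0.0881]
 [ 0.1076 -0.0464  0.1038]
 [ 0.1327 -0.0177  0.1088]]
top 240 [[-0.1335  0.0306  0.0609]
 [-0.1118  0.0438  0.0754]
 [-0.0909  0.0574  0.0802]]
0.8663483 0.8667363
0.862937 0.8652195
0.8828173 0.8849981
```

View pics/top9.png

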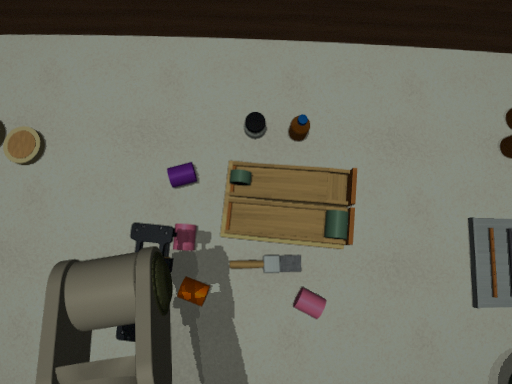

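View pics/side9.png

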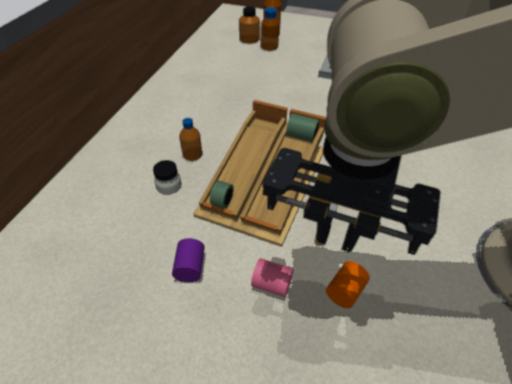

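The top view shows the long tube at (337,224), lying square in the notch against the end stop. The short ring (241,177), bottle, jar and brush are where they started, and the hand is clear. I'm handing in.

```bash
python3 -c "
from bench import manip
print(manip.job_done())"
```

```text
the job is handed in; nothing more can be done
None
```

The long bronze tube is in the notch against its end stop, and I've handed the job in; no verdict came back. I pushed it up the gutter nearer the brush with the partly closed fingertips, keeping light contact of about 1–2 N and going slower near the crest. Then I backed the hand away and clear by about t = 11.5 s.

**Tube position:** In the last pictures its top surface spans about x = 88–133 mm and reaches z ≈ 106–109 mm in the rack's frame. That fits a parked centre near (112, 81) mm, and it lies square across the gutter.

**Other objects:** The short ring stayed at its lip, with a median x of −112 mm. In the top view, depths at the brush, bottle and jar agree with the start to within about 2 mm. The side view of the brush was blocked by the gripper, so only the top view confirms the brush.

**Refused moves:** The first two move calls were refused as invalid because their rows had no rotation entry. I resent those moves with one; nothing was disturbed.

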